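# Snap the cover onto the tea scale

## Task

Put the yellow cover with the two slots on the black kitchen scale, so that the two orange hooks come up through its slots, and push it straight down until both sides have clicked and it lies flat and fully home, then let go. Press it on while holding or touching it, rather than dropping it on. The blue lid without slots belongs to a tin and does not fit.

Things in the scene. Friction and masses are not known exactly. Their poses are not given: they have to be found in the camera images.
- cover_center (a point): Centre of the black upright grip bar (16 mm in x, 44 in y, 48 high) on the yellow cover: a loose 150 g shallow upturned tray, 90 mm in x, 140 in y, its top 17 mm above its rim. This point is 41 mm above the rim. Two slots through the top, each 44 mm long in x, from 31 to 57 mm out in +y and -y. Same after half a turn. The blue tin lid (same shape, no slots) may lie left or right.
- scale: Black kitchen scale, fixed; steel weighing plate, display at -x. Origin on the table, midway between the hooks; z up. Flat top 22 mm high, reaching 80 mm either way in y, 55 to +x, 90 to -x. Home, the cover's rim rests on this top: its grip centre is 63 mm over the table above the origin, its y along the scale's y, with some mm of play. Clicking on takes about 7 to 15 N in all.
- hook_left (a joint): Bend of the orange spring hook at +y of the scale, rad: 0 at rest or clicked, about 0.2 while the cover bends it to the middle. 20 mm wide in x, shank 52 mm from the origin. Its slope runs from the tip (72 mm over the table, 48 mm out) out and down to the nose (62 mm out, underside 42 mm high). The slot's outer edge rides down it and is caught below; up to 7 mm off is centred.
- hook_right (a joint): The same for the orange spring hook at -y of the scale: 0 at rest or clicked, growing as it is bent to the middle.
There are look-alikes about, which are no part of the job. What is shaped like the scale but red is not meant. Of the things that look like the part that bears cover_center, the smaller one is meant.

How it is judged:
By the outcome, as a careful person would: the job done as asked, in the order asked, and still so for the second after the job is handed in, with the robot touching nothing.
It also fails if it takes over 42 s, if anything falls off the work surface, if the arm or the gripper's body presses on something with over 40 N, if the wrist force passes 120 N, or if a joint passes its speed limit or range.

## Robot

A 7-joint arm with a two-finger parallel gripper is mounted at the origin on the work surface. World frame = base frame: x ahead of the robot, y to its left, z up, the work surface at z = 0. Lengths are in mm, angles in rad, forces in N, time in s.
With the tool pointing down it reaches from about 400 to 875 mm from the base axis. Payload 4.4 kg.
Tool frame: the origin (TCP) lies at the very end of the fingers, on their centre line; the grasp point (between the pads) lies 19 mm behind it; z points along the fingers, y is the direction in which the jaws open and shut (so a half turn about z gives the same grasp; the last joint's range is limited). The gripper opens to 85 mm and grips with 20 to 120 N. Pads are 22 mm wide; open, the fingers measure 114 mm over their backs; the gripper's body (76 mm by 85 mm) begins 54 mm behind the grasp point. The pads swing forward as they close: fully open they stand 13 mm farther back than shut.
Start: joints at [1.156, 0.628, 0.038, 1.517, -0.027, 0.996, -0.02], TCP at [222.179, -610.864, 231.313] pointing down, gripper open.
Joint ranges: [-3.06, 3.06], [-0.37, 2.12], [-1.25, 1.32], [0.18, 2.47], [-1.1, 4.24], [0.23, 1.98], [-2.94, 2.94]. Speed limits (rad/s): [2.57, 2.57, 3.14, 3.14, 3.14, 3.14, 3.14].

## Interface

Orientations are given as [roll, pitch, yaw] about the fixed x, y, z axes, in that order (R = Rz(yaw) Ry(pitch) Rx(roll)).
In Python, from cell import read_state, get_image, finish_job gives the robot as it stands.
- The arm moves only by the tool carry_out, never from a script. Its argument "series" is a list that holds one entry, the list of rows, each a list of 7 numbers: the shift along the tool's x, y, z in cm, then the turn, a rotation vector about the tool's x, y, z in rad, then the finger opening in cm, from 0 to 8.54. In form: [[[x, y, z, wx, wy, wz, grip], ...]]. A call has 1 to 5 rows; each row is the pose to reach, as a shift and turn from the pose commanded when the call began, along the tool's axes at that moment; what a row does not reach only later rows make up. A row lasts 1/12 s, in which the tool goes at most 41.7 mm and 7.16 degrees, less where a joint would pass 70% of its speed; a pose out of reach is approached as far as the arm can. A call with a gripper value outside its range is refused whole. The fingers move at their own pace and stop on an object; the grip force is fixed at half the most. Time passes only in rows, so rows that repeat a pose let the fingers close. It gives the time, the measured TCP pose, the force and the opening at its end, in the units of the state.
- read_state(): the state, without advancing time (a new reading comes with each control period).
- get_image(name): name is "scene" or "top"; returns a dict with "img" (420x560x3 uint8, blue, green, red), "z_map" (420x560 float32, mm along the optical axis (not along the pixel's ray), 0 where there is no reading), "mtx" (3x3 intrinsics, pixels), "T" (4x4, takes a point from camera to world coordinates). Camera axes: x right, y down, z forward; pixel columns grow to the right and rows downward; lengths in mm; the calibration is good to about 2 mm. A picture is of the moment at which its call begins.
- finish_job(): hands the job in, once; it reports no verdict.
The state is a dict: "clock": time; "qpos": joint angles; "qd": joint speeds; "tau": joint torques, N m; "eef_pos": TCP position; "tool_rot": TCP orientation; "force": force on the tool from outside, world axes, zero at the start; "torque": the same for the moment, N m; "width": finger opening in mm.
Only numpy, scipy, OpenCV 4.12 (cv2) and the standard library are available. Lean on these libraries where they do the work, as an engineer would, in place of code of your own. Each camera call takes 0.05 s, during which the arm holds its last target.

## Working session

There is one attempt and no reset: what is moved stays moved. The work goes in short steps, Python scripts to look and compute and a tool call to move; the robot and the scene stay as the last step left them, time stands still between calls to the robot, and variables do not carry over. Pictures are saved under pics/ and viewed, and the job is handed in when it is done.

Besides the shell and the picture viewer there is one more tool, called after "Call:" as name(argument=value, ...), one argument or row to a line, values as JSON. carry_out: Moves the arm, as the interface text tells. Its arguments: {"type":"object","properties":{"series":{"type":"array","items":{"type":"array","items":{"type":"array","items":{"type":"number"}}}}},"required":["series"]}

```bash
mkdir -p pics; python3 - <<'E'
from cell import *
import cv2,numpy as np
for n in("scene","top"):
    d=get_image(n); cv2.imwrite(f"pics/{n}0.png",d["img"]); np.savez(f"{n}0.npz",**d)
    print(n,d["mtx"].round(1).tolist(),d["T"].round(3).tolist())
print(read_state())
E
```

```text
scene [[503.3, 0.0, 278.1], [0.0, 503.3, 218.3], [0.0, 0.0, 1.0]] [[0.773, 0.407, -0.487, 913.92], [0.635, -0.49, 0.598, -575.5], [0.005, -0.771, -0.637, 689.564], [0.0, 0.0, 0.0, 1.0]]
top [[380.6, 0.0, 282.8], [0.0, 380.6, 204.5], [0.0, 0.0, 1.0]] [[0.025, -0.985, 0.173, 330.077], [-1.0, -0.028, -0.014, 30.254], [0.019, -0.173, -0.985, 840.145], [0.0, 0.0, 0.0, 1.0]]
{'clock': 0.1, 'qpos': array([ 1.15620181,  0.62923918,  0.03844525,  1.51827587, -0.02697735,
        0.99631232, -0.01999019]), 'qd': array([-0.00047832, -0.00024724,  0.000456  , -0.00243445,  0.00046991,
        0.00084651, -0.00101844]), 'tau': array([ 3.34013777e-03, -5.64527929e+01,  1.23055849e+00, -1.93971634e+01,
        1.12292968e-02,  5.48025899e-03,  1.71689010e-05]), 'eef_pos': array([ 221.97544091, -610.31922267,  230.48791677]), 'tool_rot': array([-3.13987630e+00,  3.61071563e-05,  3.48816111e-01]), 'force': array([-0.2560536 ,  0.0920371 , -0.90892282]), 'torque': array([-0.01769527,  0.01167241, -0.00617272]), 'width': 85.49627617097981}
```

View pics/scene0.png

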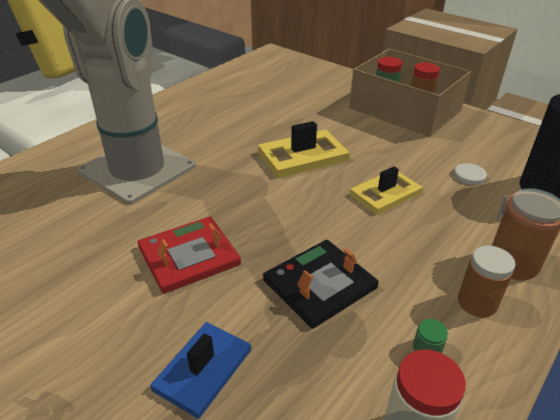

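View pics/top0.png

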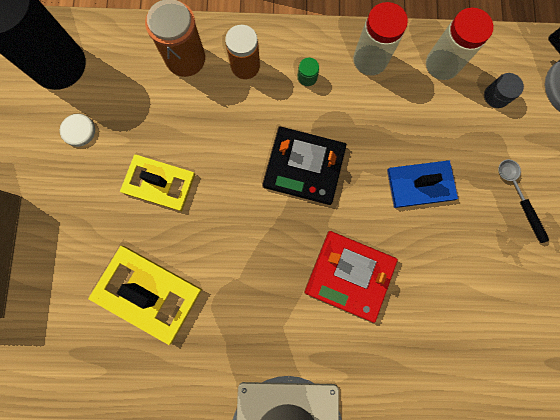

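The top view shows the small yellow cover at about (158,182), the larger one at (145,295), the black scale at (305,165), the red scale at (352,277) and the blue lid at (422,184). Next I'll measure the cover and the scale.

```bash
cat > h.py <<'E'
import numpy as np,cv2
def pts(d):
    z=d["z_map"].astype(float);v,u=np.mgrid[:z.shape[0],:z.shape[1]];K=d["mtx"]
    P=np.stack([(u-K[0,2])/K[0,0]*z,(v-K[1,2])/K[1,1]*z,z],-1)
    W=P@d["T"][:3,:3].T+d["T"][:3,3]; W[z==0]=np.nan
    return W
def masks(d):
    h=cv2.cvtColor(d["img"],cv2.COLOR_BGR2HSV);H,S,V=[h[...,i].astype(int) for i in range(3)]
    return dict(yellow=(H>24)&(H<34)&(S>180)&(V>90),orange=(H>5)&(H<16)&(S>190)&(V>90),black=(V<60),
      green=(H>45)&(H<80)&(S>80))
def ray(d,u,v,z):
    r=d["T"][:3,:3]@np.linalg.inv(d["mtx"])@[u,v,1];o=d["T"][:3,3];return o+r*(z-o[2])/r[2]
def rect(p):
    r=cv2.minAreaRect(p[:,:2].astype(np.float32));return [np.round(r[0],1),np.round(r[1],1),round(r[2],1)]
E
python3 - <<'E'
from h import *
for n in("scene","top"):
    d=dict(np.load(n+"0.npz"));W=pts(d);M=masks(d)
    roiC={"scene":(345,165,430,215),"top":(110,145,205,218)}[n]
    roiS={"scene":(255,235,385,325),"top":(255,120,355,212)}[n]
    for nm,roi,col,lo,hi in[("cover",roiC,"yellow",13,24),("grip",roiC,"black",25,80),("griptop",roiC,"black",58,75),("scale",roiS,"black",15,30),("or",roiS,"orange",24,90),("disp",roiS,"green",10,40)]:
        m=np.zeros(M[col].shape,bool);a,b,c,e=roi;m[b:e,a:c]=1
        m&=M[col];Z=W[...,2];m&=(Z>lo)&(Z<hi)
        k,lab,st,ce=cv2.connectedComponentsWithStats(m.astype(np.uint8))
        for i in range(1,k):
            if st[i,4]<12: continue
            p=W[lab==i];print(n,nm,st[i,4],ce[i].round(1),"rect",*rect(p),"mean",p.mean(0).round(1),"zr",p[:,2].min().round(1),p[:,2].max().round(1))
E
```

```text
scene grip 304 [387.9 177.7] rect [520.2 295.4] [43.  18.9] 73.1 mean [521.8 290.6  48.6] zr 25.9 66.2
scene griptop 103 [389.1 171.7] rect [520.  295.8] [42.2 17.9] 72.7 mean [520.6 293.8  62.4] zr 58.0 66.2
scene scale 3315 [319.1 283.1] rect [569.  -29.4] [160.1 145.6] 76.6 mean [575.1 -41.   20.4] zr 15.0 24.8
scene disp 276 [310.5 255.1] rect [520.6   6.6] [60.9 26.2] 75.6 mean [521.2   5.6  21.2] zr 18.0 24.6
top cover 1782 [156.4 182. ] rect [518.3 298.3] [141.6  90.2] 74.3 mean [517.4 298.1  17.6] zr 13.0 22.4
top grip 237 [152.4 178.4] rect [517.7 297. ] [43.6 16.2] 74.3 mean [515.3 293.6  58.4] zr 25.4 68.3
top griptop 166 [150.2 176.8] rect [517.8 297. ] [43.6 16.1] 73.9 mean [517.3 296.4  65. ] zr 59.4 68.3
top scale 3009 [304.7 166.3] rect [566.7 -27.9] [158.6 144.7] 76.7 mean [561.8 -28.   22.5] zr 15.3 28.6
top or 90 [283.8 145.8] rect [604.9  18.1] [17.4 37.8] 75.4 mean [595.2  20.   58.9] zr 24.3 74.1
top or 78 [331.4 157.9] rect [572.  -82.9] [17.3 20.3] 76.2 mean [570.8 -82.   60.4] zr 29.0 74.2
top disp 288 [289.2 183.2] rect [521.9   5.4] [62.8 24. ] 76.9 mean [521.6   5.4  23.4] zr 19.8 27.7
```

```bash
cat >> h.py <<'E'
def go(x,y,z,yaw):
    from cell import read_state
    from scipy.spatial.transform import Rotation as R
    s=read_state();A=R.from_euler('xyz',s["tool_rot"]);B=R.from_euler('xyz',[np.pi,0,np.radians(yaw)])
    d=A.inv().apply(np.array([x,y,z])-s["eef_pos"])/10
    print("t",round(s["clock"],2),"pos",s["eef_pos"].round(1),"yaw",np.degrees(s["tool_rot"]).round(2),"F",s["force"].round(1),"w",round(s["width"],1),"q",s["qpos"].round(2))
    print("shift cm",d.round(2),"rot",(A.inv()*B).as_rotvec().round(3))
E
python3 -c "
from h import *
go(560,-200,230,74.2)"
```

```text
t 0.1 pos [ 222.  -610.3  230.5] yaw [-179.9     0.     19.99] F [-0.3  0.1 -0.9] w 85.5 q [ 1.16  0.63  0.04  1.52 -0.03  1.   -0.02]
shift cm [ 45.79 -27.01   0.09] rot [-0.002 -0.001 -0.946]
```

Call:
carry_out(
  series=[
    [[3.4,-2,0,0,0,-0.12,8.5],[6.8,-4,0,0,0,-0.24,8.5],[10.2,-6,0,0,0,-0.36,8.5],[13.6,-8,0,0,0,-0.48,8.5],[17,-10,0,0,0,-0.6,8.5]],
  ],
)

```text
clock: 0.52
eef_pos: [348.5, -457.0, 231.0]
tool_rot: [-3.141, -0.0, 0.954]
force: [0.9, 0.3, 0.0]
width: 84.8
```

```bash
python3 -c "
from h import *
go(560,-200,230,74.2)"
```

```text
t 0.52 pos [ 348.5 -457.   231. ] yaw [-1.7997e+02 -1.0000e-02  5.4690e+01] F [0.9 0.3 0. ] w 84.8 q [ 0.96  0.52 -0.13  1.73  0.09  0.9   0.17]
shift cm [33.2   2.41  0.11] rot [-0.001 -0.    -0.341]
```

Call:
carry_out(
  series=[
    [[4,0.3,0,0,0,-0.07,8.5],[8,0.6,0,0,0,-0.14,8.5],[12,0.9,0,0,0,-0.21,8.5],[16,1.2,0,0,0,-0.28,8.5],[20,1.5,0,0,0,-0.34,8.5]],
  ],
)

```text
clock: 0.93
eef_pos: [477.2, -303.3, 231.1]
tool_rot: [-3.141, -0.0, 1.292]
force: [-0.4, -0.3, 0.5]
width: 85.1
```

```bash
python3 -c "
from h import *
go(518.5,296.8,150,74.2)"
```

```text
t 0.93 pos [ 477.2 -303.3  231.1] yaw [-179.97   -0.     74.02] F [-0.4 -0.3  0.5] w 85.1 q [ 0.67  0.51 -0.24  1.75  0.15  0.89  0.09]
shift cm [ 58.82 -12.54   8.13] rot [-0.001 -0.    -0.003]
```

Call:
carry_out(
  series=[
    [[3.9,-0.8,0,0,0,0,8.5],[7.8,-1.6,0,0,0,0,8.5],[11.7,-2.4,0,0,0,0,8.5],[15.6,-3.2,0,0,0,0,8.5],[19.5,-4,0,0,0,0,8.5]],
  ],
)

```text
clock: 1.35
eef_pos: [491.9, -104.7, 231.1]
tool_rot: [-3.141, 0.0, 1.289]
force: [0.7, 0.3, 0.8]
width: 84.8
```

Call:
carry_out(
  series=[
    [[3.9,-0.8,0.5,0,0,0,8.5],[7.8,-1.6,1,0,0,0,8.5],[11.7,-2.4,1.5,0,0,0,8.5],[15.6,-3.2,2,0,0,0,8.5],[19.5,-4,2.5,0,0,0,8.5]],
  ],
)

```text
clock: 1.77
eef_pos: [507.8, 93.6, 206.0]
tool_rot: [-3.141, 0.0, 1.289]
force: [0.5, 0.3, 0.3]
width: 84.7
```

```bash
python3 -c "
from h import *
go(518.5,296.8,120,74.2)"
```

```text
t 1.77 pos [507.8  93.6 206. ] yaw [-1.7999e+02  2.0000e-02  7.3830e+01] F [0.5 0.3 0.3] w 84.7 q [-0.06  0.48 -0.26  1.91  0.17  0.77 -0.69]
shift cm [19.82 -4.63  8.59] rot [-0.     0.    -0.006]
```

Call:
carry_out(
  series=[
    [[3.96,-0.93,0.6,0,0,-0.006,8.5],[7.92,-1.86,1.2,0,0,-0.006,8.5],[11.88,-2.78,1.8,0,0,-0.006,8.5],[15.84,-3.71,2.4,0,0,-0.006,8.5],[19.82,-4.63,3,0,0,-0.006,8.5]],
  ],
)

```text
clock: 2.18
eef_pos: [518.4, 296.8, 175.7]
tool_rot: [-3.141, 0.001, 1.295]
force: [1.4, -0.3, 0.6]
width: 84.7
```

```bash
python3 - <<'E'
from h import *
from cell import *
d=get_image("top");cv2.imwrite("pics/t1.png",d["img"])
go(518.5,296.8,25,74.2)
E
```

```text
t 2.23 pos [516.5 308.8 175. ] yaw [-179.82   -0.52   74.77] F [0.6 8.2 0.2] w 84.7 q [-0.42  0.63 -0.25  1.72  0.19  0.81 -1.02]
shift cm [-1.24  0.55 14.99] rot [-0.003 -0.009  0.01 ]
```

View pics/t1.png

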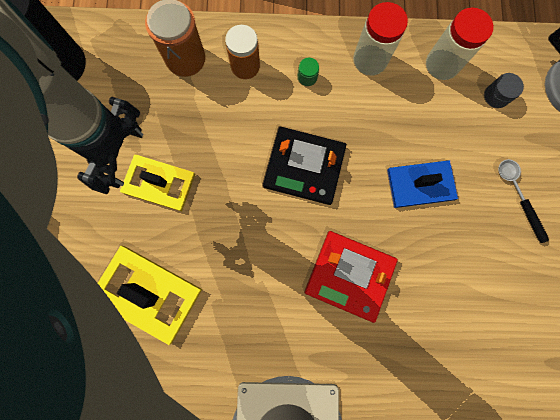

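The open jaws hang over the small cover at about (110,150), with parallax from their height. The arm was still overshooting when the picture was taken, so I'll let it settle.

Call:
carry_out(
  series=[
    [[0,0,0,0,0,0,8.5],[0,0,0,0,0,0,8.5],[0,0,0,0,0,0,8.5],[0,0,0,0,0,0,8.5]],
  ],
)

```text
clock: 2.57
eef_pos: [519.4, 293.1, 176.4]
tool_rot: [3.141, 0.001, 1.292]
force: [-0.2, -0.2, -0.2]
width: 85.1
```

```bash
python3 - <<'E'
from h import *
go(518.5,296.8,25,74.2)
E
```

```text
t 2.57 pos [519.4 293.1 176.4] yaw [1.7997e+02 7.0000e-02 7.4040e+01] F [-0.2 -0.2 -0.2] w 85.1 q [-0.41  0.62 -0.24  1.72  0.19  0.82 -1.02]
shift cm [ 0.35 -0.19 15.14] rot [ 0.     0.001 -0.003]
```

Call:
carry_out(
  series=[
    [[0.3,-0.2,2.6,0,0,0,8.5],[0.3,-0.2,5.2,0,0,0,8.5],[0.3,-0.2,7.8,0,0,0,8.5],[0.3,-0.2,9.5,0,0,0,8.5],[0.3,-0.2,9.5,0,0,0,8.5]],
  ],
)

```text
clock: 2.98
eef_pos: [516.0, 295.3, 78.2]
tool_rot: [-3.138, 0.006, 1.293]
force: [0.1, -0.3, 0.7]
width: 85.4
```

Call:
carry_out(
  series=[
    [[0,0,1,0,0,0,8.5],[0,0,2,0,0,0,8.5],[0,0,2,0,0,0,8.5],[0,0,2,0,0,0,8.5],[0,0,2,0,0,0,8.5]],
  ],
)

```text
clock: 3.4
eef_pos: [518.3, 298.8, 62.1]
tool_rot: [3.141, -0.001, 1.295]
force: [0.3, 0.4, -0.2]
width: 84.6
```

```bash
python3 - <<'E'
from h import *
from cell import *
d=get_image("scene");cv2.imwrite("pics/s2.png",d["img"])
go(518.5,296.8,25,74.2)
E
```

```text
t 3.45 pos [518.3 298.9  62.1] yaw [ 1.7994e+02 -6.0000e-02  7.4180e+01] F [-0.9  0.7  0.5] w 85.3 q [-0.45  0.78 -0.19  1.79  0.25  0.59 -1.07]
shift cm [-0.2   0.07  3.71] rot [ 0.001 -0.001 -0.   ]
```

View pics/s2.png

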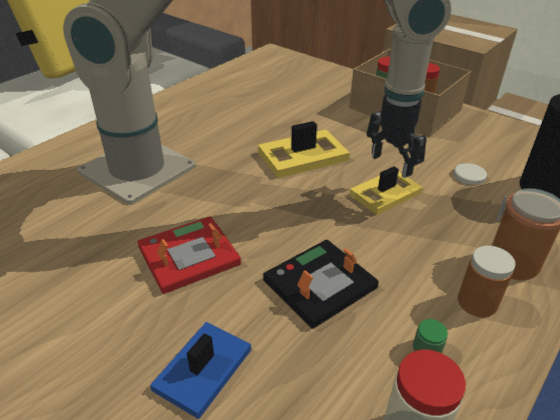

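The jaws stand either side of the grip bar at (388,180) in the scene picture. I'll go down and close.

Call:
carry_out(
  series=[
    [[-0.2,0.05,1.2,0,0,0,8.5],[-0.2,0.05,2.4,0,0,0,8.5],[-0.2,0.05,3.5,0,0,0,8.5],[-0.2,0.05,3.5,0,0,0,8.5],[-0.2,0.05,3.5,0,0,0,6]],
  ],
)

```text
clock: 3.87
eef_pos: [516.8, 296.0, 24.9]
tool_rot: [-3.14, 0.002, 1.295]
force: [0.1, 0.3, 0.1]
width: 75.1
```

Call:
carry_out(
  series=[
    [[0,0,0,0,0,0,3],[0,0,0,0,0,0,0.5],[0,0,0,0,0,0,0.5],[0,0,0,0,0,0,0.5],[0,0,0,0,0,0,0.5]],
  ],
)

```text
clock: 4.28
eef_pos: [517.9, 296.7, 26.9]
tool_rot: [3.141, -0.001, 1.295]
force: [0.0, -0.9, -0.8]
width: 15.9
```

Call:
carry_out(
  series=[
    [[0,0,0,0,0,0,0.5],[0,0,0,0,0,0,0.5],[0,0,0,0,0,0,0.5],[0,0,0,0,0,0,0.5],[0,0,0,0,0,0,0.5]],
  ],
)

```text
clock: 4.7
eef_pos: [518.0, 296.7, 26.8]
tool_rot: [3.141, -0.001, 1.295]
force: [-0.9, 0.2, 5.3]
width: 15.4
```

```bash
python3 - <<'E'
from h import *
go(518.5,296.8,25,74.2)
E
```

```text
t 4.7 pos [518.  296.7  26.8] yaw [ 1.7997e+02 -3.0000e-02  7.4190e+01] F [-0.9  0.2  5.3] w 15.4 q [-0.46  0.84 -0.17  1.81  0.26  0.52 -1.08]
shift cm [0.02 0.05 0.18] rot [ 0.001 -0.001 -0.   ]
```

Gripped at 15.4 mm. I'll lift now.

Call:
carry_out(
  series=[
    [[0,0,-1,0,0,0,0.5],[0,0,-3,0,0,0,0.5],[0,0,-6,0,0,0,0.5],[0,0,-9,0,0,0,0.5],[0,0,-12,0,0,0,0.5]],
  ],
)

```text
clock: 5.12
eef_pos: [517.1, 296.0, 147.5]
tool_rot: [-3.141, 0.001, 1.295]
force: [0.3, 0.4, -2.1]
width: 15.3
```

```bash
python3 - <<'E'
from h import *
go(584,-32,146,76.6)
E
```

```text
t 5.12 pos [517.1 296.  147.5] yaw [-1.7995e+02  6.0000e-02  7.4190e+01] F [ 0.3  0.4 -2.1] w 15.3 q [-0.42  0.66 -0.23  1.75  0.21  0.76 -1.03]
shift cm [-29.74  15.37   0.16] rot [-0.001  0.001 -0.042]
```

Moving toward the scale in two calls, stopping 40 mm short.

Call:
carry_out(
  series=[
    [[-2,1,0,0,0,-0.01,0.5],[-5,2.6,0,0,0,-0.02,0.5],[-8,4.1,0,0,0,-0.03,0.5],[-11,5.7,0,0,0,-0.04,0.5],[-14,7.2,0,0,0,-0.042,0.5]],
  ],
)

```text
clock: 5.53
eef_pos: [548.8, 140.4, 146.6]
tool_rot: [3.141, 0.0, 1.338]
force: [0.9, 0.6, -1.0]
width: 15.6
```

Call:
carry_out(
  series=[
    [[-3,1.6,0,0,0,0,0.5],[-6,3.2,0,0,0,0,0.5],[-9,4.7,0,0,0,0,0.5],[-11,5.8,0,0,0,0,0.5],[-12,6.3,0,0,0,0,0.5]],
  ],
)

```text
clock: 5.95
eef_pos: [582.6, 5.6, 146.3]
tool_rot: [3.141, 0.003, 1.331]
force: [-1.1, 0.2, -1.4]
width: 15.4
```

```bash
python3 - <<'E'
from h import *
go(584,-32,146,76.6)
E
```

```text
t 5.95 pos [582.6   5.6 146.3] yaw [1.7997e+02 1.5000e-01 7.6270e+01] F [-1.1  0.2 -1.4] w 15.4 q [ 0.12  0.65 -0.27  1.79  0.25  0.74 -0.53]
shift cm [-3.62  1.03  0.04] rot [ 0.     0.003 -0.006]
```

Call:
carry_out(
  series=[
    [[-1.2,0.35,0,0,0,-0.006,0.5],[-2.4,0.7,0,0,0,-0.006,0.5],[-3.6,1.0,0,0,0,-0.006,0.5],[-3.6,1.0,0,0,0,-0.006,0.5],[-3.6,1.0,0,0,0,-0.006,0.5]],
  ],
)

```text
clock: 6.37
eef_pos: [583.4, -26.6, 146.3]
tool_rot: [-3.141, -0.0, 1.342]
force: [0.0, 0.2, -0.4]
width: 15.5
```

Call:
carry_out(
  series=[
    [[0,0,0,0,0,0,0.5],[0,0,0,0,0,0,0.5],[0,0,0,0,0,0,0.5],[0,0,0,0,0,0,0.5]],
  ],
)

```text
clock: 6.7
eef_pos: [583.7, -25.6, 146.4]
tool_rot: [-3.142, -0.0, 1.344]
force: [-0.1, -0.2, -1.4]
width: 15.4
```

```bash
python3 - <<'E'
from h import *
from cell import *
go(584,-32,146,76.6)
for n in("scene","top"):
    d=get_image(n);cv2.imwrite(f"pics/{n}3.png",d["img"]);W=pts(d);M=masks(d)
    m=M["yellow"]&(W[...,2]>125)&(W[...,2]<146)&(abs(W[...,1]+32)<120)
    if m.sum()>30: p=W[m];print(n,"cover",len(p),*rect(p),"zr",np.percentile(p[:,2],[5,50,95]).round(1))
    m=M["orange"]&(W[...,2]>24)&(W[...,2]<90)
    for k in(0,1): pass
E
```

```text
t 6.7 pos [583.7 -25.6 146.4] yaw [-1.800e+02 -2.000e-02  7.701e+01] F [-0.1 -0.2 -1.4] w 15.4 q [ 0.18  0.65 -0.28  1.78  0.25  0.74 -0.47]
shift cm [-0.62  0.18  0.04] rot [-0.    -0.     0.007]
top cover 1321 [585.  -24.8] [138.9  91.2] 77.3 zr [135.2 137.2 139.1]
```

View pics/scene3.png

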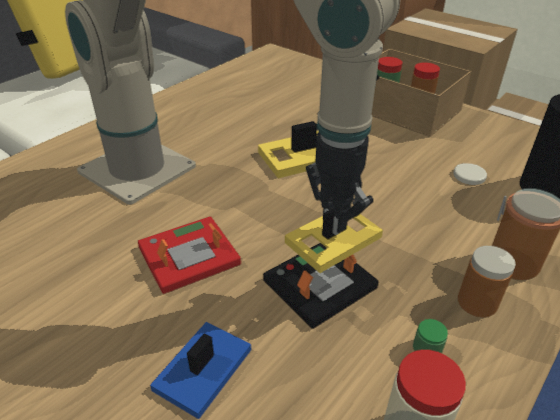

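View pics/top3.png

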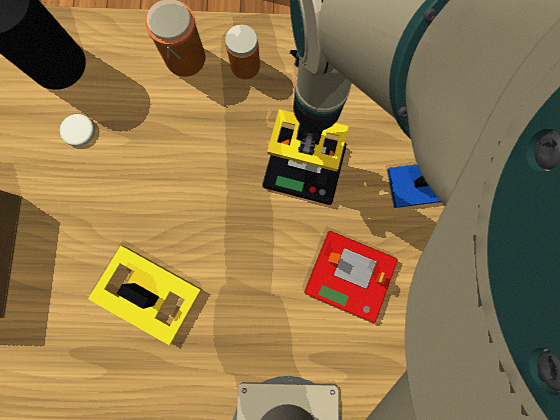

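The cover hangs level in the grip over the black scale (scene about (335,238), top about (310,138)). It's still about 6 mm too far in +y. I'll correct that and go down to just above the hook tips.

Call:
carry_out(
  series=[
    [[-0.6,0.2,1,0,0,0.007,0.5],[-0.6,0.2,2,0,0,0.007,0.5],[-0.6,0.2,3,0,0,0.007,0.5],[-0.6,0.2,3.6,0,0,0.007,0.5],[-0.6,0.2,3.6,0,0,0.007,0.5]],
  ],
)

```text
clock: 7.22
eef_pos: [582.7, -32.7, 108.1]
tool_rot: [-3.138, 0.001, 1.336]
force: [0.5, 0.6, -0.3]
width: 15.6
```

Call:
carry_out(
  series=[
    [[0,0,0,0,0,0,0.5],[0,0,0,0,0,0,0.5],[0,0,0,0,0,0,0.5],[0,0,0,0,0,0,0.5]],
  ],
)

```text
clock: 7.55
eef_pos: [584.7, -32.7, 110.8]
tool_rot: [3.141, -0.0, 1.336]
force: [0.0, -0.4, -1.4]
width: 15.4
```

```bash
python3 - <<'E'
from h import *
from cell import *
go(584,-32,105,76.6)
for n in("scene","top"):
    d=get_image(n);I=d["img"];W=pts(d);M=masks(d)
    m=M["yellow"]&(W[...,2]>80)&(W[...,2]<115)&(abs(W[...,1]+32)<120)
    if m.sum()>30: p=W[m];print(n,"cover",len(p),*rect(p),"zr",np.percentile(p[:,2],[5,50,95]).round(1))
    c=I[90:230,240:400]; cv2.imwrite(f"pics/{n}4.png",cv2.resize(I[180:330,240:400] if n=="scene" else c,None,fx=3.7,fy=3.7,interpolation=cv2.INTER_CUBIC))
# hook tips from the first pictures
d=dict(np.load("top0.npz"));W=pts(d);M=masks(d)
for s in((270,130,297,165),(318,140,345,175)):
    a,b,c,e=s;m=np.zeros(M["orange"].shape,bool);m[b:e,a:c]=1;m&=M["orange"]&(W[...,2]>62)
    p=W[m];print("tip",len(p),*rect(p),p.mean(0).round(1))
E
```

```text
t 7.55 pos [584.7 -32.7 110.8] yaw [ 1.7994e+02 -2.0000e-02  7.6540e+01] F [ 0.  -0.4 -1.4] w 15.4 q [ 0.17  0.7  -0.26  1.81  0.27  0.67 -0.48]
shift cm [ 0.05 -0.08  0.58] rot [ 0.001 -0.    -0.001]
top cover 1190 [586.  -31.6] [139.8  91.5] 76.6 zr [ 99.5 101.7 103.5]
tip 44 [595.6  16.7] [ 9.8 20.5] 75.4 [595.2  16.5  69.5]
tip 37 [573.1 -78.6] [ 8.9 20.1] 73.1 [573.4 -78.7  70. ]
```

View pics/scene4.png

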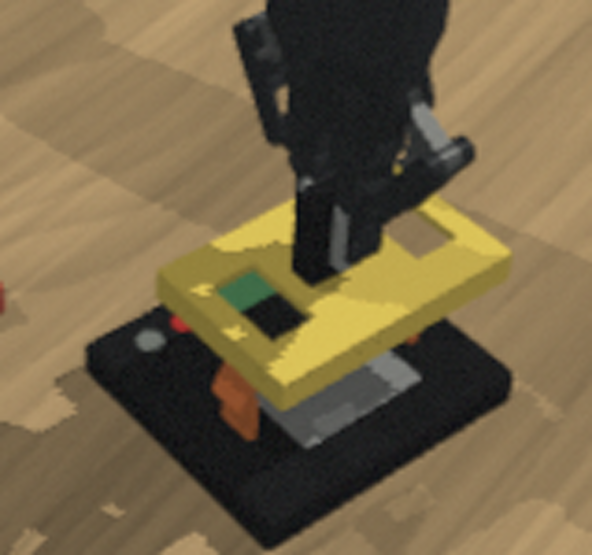

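View pics/top4.png

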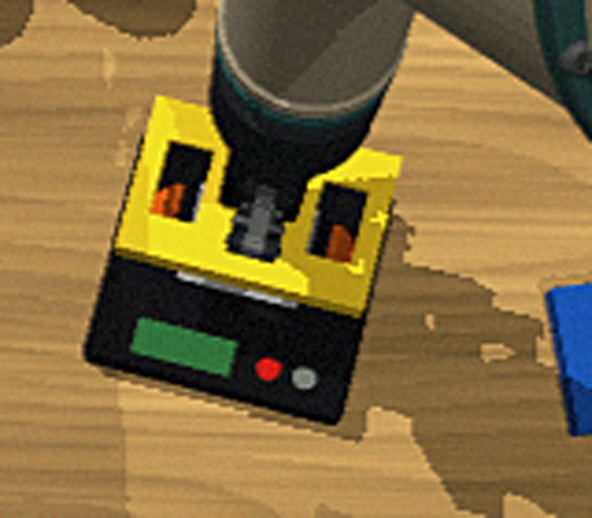

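Both orange hooks show through the slots: left at (170,200) and right at (340,240) in the enlarged top view. The tips' midpoint is (584.4,-31.0) and the cover centre is (586,-31.6). I'll go down now.

Call:
carry_out(
  series=[
    [[0,-0.1,0.8,0,0,0,0.5],[0,-0.1,1.6,0,0,0,0.5],[0,-0.1,2.4,0,0,0,0.5],[0,-0.1,2.8,0,0,0,0.5],[0,-0.1,2.8,0,0,0,0.5]],
  ],
)

```text
clock: 8.07
eef_pos: [582.1, -32.6, 80.6]
tool_rot: [-3.139, 0.001, 1.336]
force: [-0.8, -0.2, -1.5]
width: 15.5
```

```bash
python3 - <<'E'
from h import *
from cell import *
go(584,-32,48.8,76.6)
d=get_image("top");I=d["img"]
cv2.imwrite("pics/top5.png",cv2.resize(I[90:230,240:400],None,fx=3.7,fy=3.7,interpolation=cv2.INTER_CUBIC))
E
```

```text
t 8.07 pos [582.1 -32.6  80.6] yaw [-1.7984e+02  4.0000e-02  7.6540e+01] F [-0.8 -0.2 -1.5] w 15.5 q [ 0.16  0.75 -0.24  1.82  0.29  0.61 -0.5 ]
shift cm [0.1  0.18 3.18] rot [-0.003  0.001 -0.001]
```

View pics/top5.png

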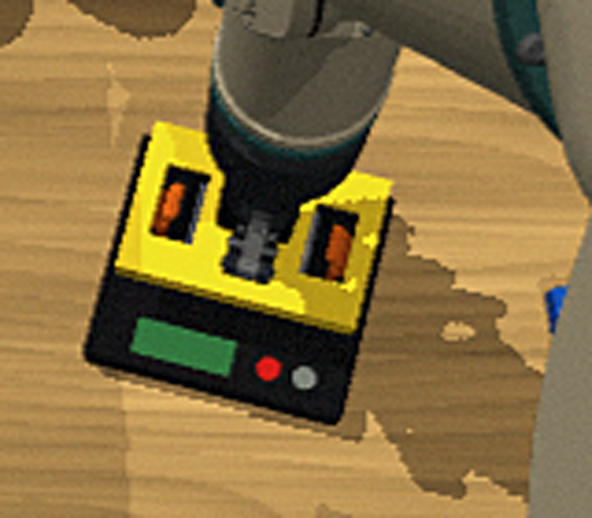

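Both hooks are coming up inside the slots, at (170,208) and (337,248). I'll press slowly and watch the force.

Call:
carry_out(
  series=[
    [[0.05,0.1,0.4,0,0,0,0.5],[0.05,0.1,0.8,0,0,0,0.5],[0.05,0.1,1.2,0,0,0,0.5],[0.05,0.1,1.5,0,0,0,0.5],[0.05,0.1,1.5,0,0,0,0.5]],
  ],
)

```text
clock: 8.53
eef_pos: [584.2, -32.5, 66.8]
tool_rot: [-3.141, 0.0, 1.336]
force: [0.2, -0.8, -0.8]
width: 15.3
```

Call:
carry_out(
  series=[
    [[0,0,0.2,0,0,0,0.5],[0,0,0.4,0,0,0,0.5],[0,0,0.6,0,0,0,0.5],[0,0,0.8,0,0,0,0.5]],
  ],
)

```text
clock: 8.87
eef_pos: [585.3, -32.4, 60.1]
tool_rot: [3.139, -0.0, 1.336]
force: [0.7, -0.3, 0.7]
width: 15.9
```

```bash
python3 - <<'E'
from h import *
go(584,-32,48.8,76.6)
E
```

```text
t 8.87 pos [585.3 -32.4  60.1] yaw [ 1.7988e+02 -2.0000e-02  7.6530e+01] F [ 0.7 -0.3  0.7] w 15.9 q [ 0.15  0.78 -0.23  1.83  0.3   0.57 -0.51]
shift cm [ 0.   -0.14  1.13] rot [ 0.002 -0.    -0.001]
```

Call:
carry_out(
  series=[
    [[0,-0.05,0.2,0,0,0,0.5],[0,-0.05,0.4,0,0,0,0.5],[0,-0.05,0.6,0,0,0,0.5],[0,-0.05,0.8,0,0,0,0.5]],
  ],
)

```text
clock: 9.2
eef_pos: [583.5, -32.1, 50.8]
tool_rot: [-3.141, 0.0, 1.336]
force: [0.1, 0.8, -2.0]
width: 15.6
```

Call:
carry_out(
  series=[
    [[0,0,0.15,0,0,0,0.5],[0,0,0.3,0,0,0,0.5],[0,0,0.4,0,0,0,0.5]],
  ],
)

```text
clock: 9.45
eef_pos: [583.3, -32.0, 48.8]
tool_rot: [-3.141, 0.001, 1.336]
force: [-6.8, 0.3, 25.4]
width: 15.1
```

```bash
python3 - <<'E'
from h import *
go(584,-32,48.8,76.6)
E
```

```text
t 9.45 pos [583.3 -32.   48.8] yaw [-1.7995e+02  4.0000e-02  7.6540e+01] F [-6.8  0.3 25.4] w 15.1 q [ 0.15  0.79 -0.22  1.84  0.31  0.55 -0.51]
shift cm [ 0.02  0.07 -0.  ] rot [-0.001  0.001 -0.001]
```

It's on the stop at z 48.8 mm, the expected home height, with 25 N. I'll ease the load off and look before letting go.

Call:
carry_out(
  series=[
    [[0,0,-0.1,0,0,0,0.5],[0,0,-0.15,0,0,0,0.5],[0,0,-0.15,0,0,0,0.5]],
  ],
)

```text
clock: 9.7
eef_pos: [583.9, -32.1, 48.8]
tool_rot: [-3.142, -0.0, 1.336]
force: [-0.8, 1.1, 1.8]
width: 15.4
```

```bash
python3 - <<'E'
from h import *
from cell import *
go(584,-32,48.8,76.6)
for n in("scene","top"):
    d=get_image(n);I=d["img"];W=pts(d);M=masks(d)
    m=M["yellow"]&(W[...,2]>28)&(W[...,2]<48)&(abs(W[...,1]+32)<120)
    if m.sum()>30:
        p=W[m];A=np.c_[p[:,:2]-[584,-32],np.ones(len(p))];print(n,len(p),*rect(p),"plane",np.linalg.lstsq(A,p[:,2],rcond=None)[0].round(4))
    c=I[90:230,240:400]; cv2.imwrite(f"pics/{n}6.png",cv2.resize(I[180:330,240:400] if n=="scene" else c,None,fx=3.7,fy=3.7,interpolation=cv2.INTER_CUBIC))
E
```

```text
t 9.7 pos [583.9 -32.1  48.8] yaw [-1.800e+02 -1.000e-02  7.654e+01] F [-0.8  1.1  1.8] w 15.4 q [ 0.15  0.79 -0.22  1.84  0.31  0.55 -0.51]
shift cm [0.01 0.01 0.  ] rot [-0.    -0.    -0.001]
top 926 [585.2 -30.7] [140.3  90.6] 76.4 plane [ 3.10000e-03 -5.00000e-04  3.96548e+01]
```

View pics/scene6.png

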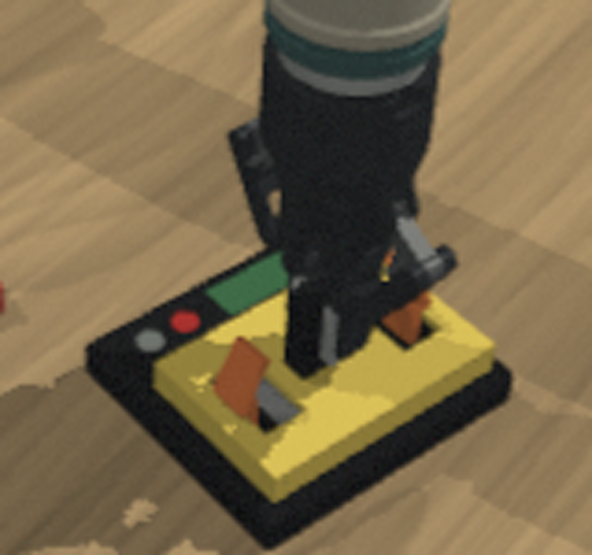

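View pics/top6.png

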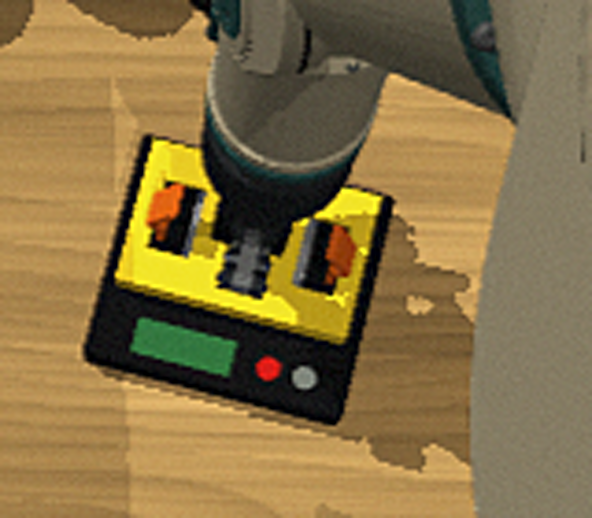

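The cover lies flat (top plane 39.7 mm, tilt at most 0.003). Both hooks show above it, with their noses over the slots' outer edges: (240,378) and (408,318) in the scene view. I'll let go and withdraw straight up.

Call:
carry_out(
  series=[
    [[0,0,0,0,0,0,3],[0,0,0,0,0,0,6],[0,0,0,0,0,0,7],[0,0,0,0,0,0,7],[0,0,0,0,0,0,7]],
  ],
)

```text
clock: 10.22
eef_pos: [583.9, -32.2, 48.7]
tool_rot: [-3.141, 0.0, 1.336]
force: [0.7, 0.0, -0.0]
width: 70.1
```

Call:
carry_out(
  series=[
    [[0,0,-1,0,0,0,7],[0,0,-3,0,0,0,7],[0,0,-6,0,0,0,7],[0,0,-9,0,0,0,7],[0,0,-12,0,0,0,7]],
  ],
)

```text
clock: 10.63
eef_pos: [583.6, -32.1, 170.7]
tool_rot: [-3.141, -0.0, 1.336]
force: [0.6, -1.4, 0.1]
width: 69.8
```

Call:
carry_out(
  series=[
    [[-3,0,-1,0,0,0,7],[-6,0,-2,0,0,0,7],[-9,0,-3,0,0,0,7],[-12,0,-3,0,0,0,7],[-15,0,-3,0,0,0,7]],
  ],
)

```text
clock: 11.05
eef_pos: [549.0, -179.5, 200.6]
tool_rot: [3.139, 0.0, 1.336]
force: [-0.1, -0.7, 0.2]
width: 69.9
```

Call:
carry_out(
  series=[
    [[0,0,0,0,0,0,7],[0,0,0,0,0,0,7],[0,0,0,0,0,0,7],[0,0,0,0,0,0,7]],
  ],
)

```text
clock: 11.38
eef_pos: [549.5, -176.3, 199.2]
tool_rot: [3.141, -0.001, 1.338]
force: [0.1, -0.8, 0.0]
width: 70.1
```

```bash
python3 - <<'E'
from h import *
from cell import *
go(584,-32,48.8,76.6)
for n in("scene","top"):
    d=get_image(n);I=d["img"];W=pts(d);M=masks(d)
    m=M["yellow"]&(W[...,2]>28)&(W[...,2]<48)&(abs(W[...,1]+32)<120)
    if m.sum()>30:
        p=W[m];A=np.c_[p[:,:2]-[584,-32],np.ones(len(p))];print(n,len(p),*rect(p),"plane",np.linalg.lstsq(A,p[:,2],rcond=None)[0].round(4))
    c=I[90:230,240:400]; cv2.imwrite(f"pics/{n}7.png",cv2.resize(I[180:330,240:400] if n=="scene" else c,None,fx=3.7,fy=3.7,interpolation=cv2.INTER_CUBIC))
E
```

```text
t 11.38 pos [ 549.5 -176.3  199.2] yaw [ 1.7997e+02 -6.0000e-02  7.6660e+01] F [ 0.1 -0.8  0. ] w 70.1 q [ 0.47  0.58 -0.32  1.76  0.23  0.85 -0.19]
shift cm [14.82  0.02 15.06] rot [ 0.    -0.001  0.001]
top 1496 [585.7 -31.2] [139.9  91.2] 76.9 plane [8.00000e-04 3.00000e-04 3.96842e+01]
```

View pics/scene7.png

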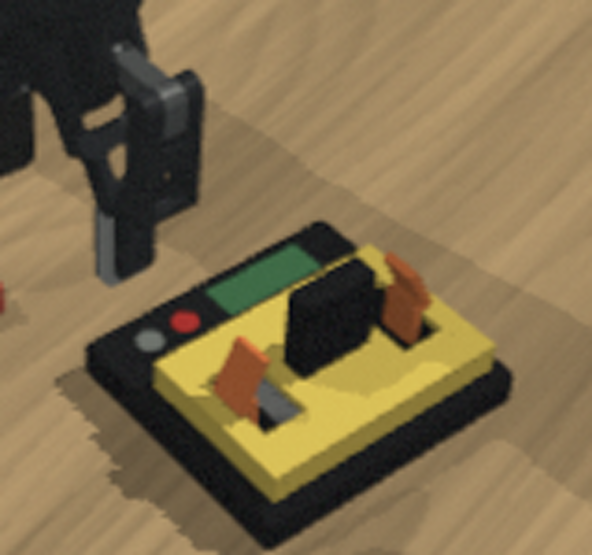

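View pics/top7.png

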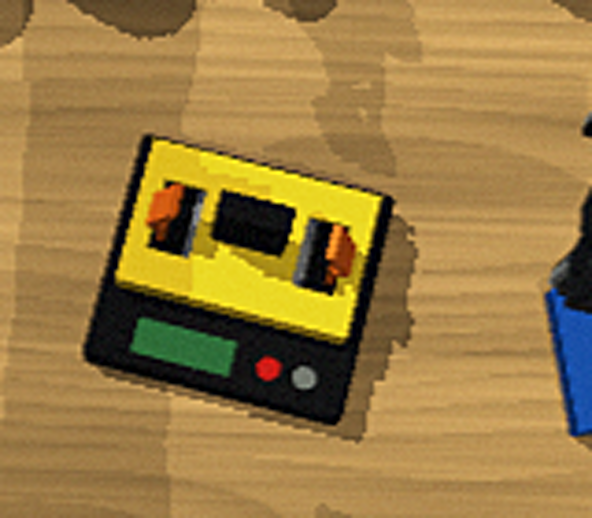

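The cover stays flat, both hooks are caught over the slots' outer edges, and the gripper is clear. I'm handing the job in.

```bash
python3 -c "
from cell import *
print(finish_job())"
```

```text
the job is handed in; nothing more can be done
None
```

The smaller yellow cover is on the black scale, pressed home, let go, and handed in at about 11.5 s. I gripped it by its bar, brought it down over the orange hooks and pushed it straight down while holding it. It stopped at the expected home height, with the tool at 48.8 mm and a reading of about 25 N.

**Last checks, after letting go:**
- **Flat and home:** the cover's top plane measured 39.7 mm with almost no tilt (under 0.001), against 39 mm nominal. The difference is within the camera calibration.
- **Position:** the cover's centre was within about 1.5 mm of the midpoint between the hooks.
- **Hooks:** both stand up through their slots with their noses over the outer edges.
- **Robot:** the gripper is clear and touches nothing.

No check failed. I could not observe the clicks directly: the low force readings between steps did not show the click force. That both sides clicked is judged from the home height, the flatness and the pictures.

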